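# Wedge a pipe fitting tight in its assembly jig

### The job

Clamp the brown pipe fitting in the jig: pick up the mallet and knock the orange wedge further in with separate taps on its black end, drawing the mallet clear between taps (at least two), until the wedge no longer advances and the fitting is held tight. Tap lightly enough not to crack the fitting, work on the wedge with the mallet only, and leave the jaw, the fitting and the other things alone. Then lay the mallet flat back on its black mat and let go.

Things in the scene. Friction and masses are not known exactly. Their poses are not given: they have to be found in the camera images.
- jig: Plywood jig fixed to the table: board 240 x 140 mm (jig x -75 to 165, y +-70 mm), 15 mm thick, with a 50 mm wide tongue under the wedge out to y = 190 mm. Origin on the table at the middle of the wedge channel, z up. The channel runs along jig y between an aluminium fence (x -42 to -12, y +-50, top at 50 mm) and the blue jaw. The wedge is driven towards jig -y.
- wedge: Loose slick nylon wedge, orange with black butt end, 150 mm long, 40 mm high, on the jig (underside 15 mm over the table), thin end in the channel. Origin: middle of its underside; y axis to the thick (butt) end, along jig y. Straight side x = -12 mm, tapered side x = 12 mm + y/12. Slides freely (under 1 N) for 15 to 100 mm, then binds; where differs per job, as the back stop is set by hand.
- wedge_butt (a point): Centre of the wedge's black butt face (30 mm wide, 40 mm high), 35 mm over the table: the face to be tapped, looks along wedge +y. Once bound, the wedge resists more with every mm and stays by friction. Tight: a tap peaking at 18 to 25 N moves it on by less than 2 mm. Keep taps under 30 N.
- jaw: Blue jaw with black rubber pad, 43 mm high (top 60 mm over the table), pushed along jig +x against the fitting by the wedge. Origin: the jig's origin, plus the jaw's travel of 0 to 7 mm along jig x.
- fitting: Brown plastic pipe fitting to be clamped: upright drum 72 mm wide, 100 mm high (113 with collar), side spout, standing loose on the jig between the jaw and a V-shaped aluminium back stop. Origin: centre of its underside. The clamping force on it is about 1.3 to 2.1 times the tap's peak force; it cracks above 70 N.
- mallet_grip (a point): Grip point of the loose mallet (350 g, lying flat): centre of the wooden handle, 24 mm wide (mallet y), 26 mm high, 22 mm above the mallet's underside, near its centre of mass. x axis from handle to head, z up. Handle free from 35 mm ahead of this point to 95 mm behind, then a black end knob to 115 mm. Grip firmly (40 N or more) or it swivels when it strikes.
- mallet_head (a point): Centre of the mallet's head, 55 mm ahead of the grip point: a block 40 (x) x 84 (y) x 44 (z) mm, black with red striking faces at both y ends, 42 mm from this point. Either face may strike.
- mat: Black rubber mat fixed to the table, 300 (x) x 200 (y) x 4 mm, origin at the centre of its underside. The mallet starts on it and goes back on it.
- spare_fitting: Bystander: second brown fitting, 72 mm wide, 113 mm high, side spout; origin under its centre.
- sleeve_a: Bystander: dark green sleeve, 46 mm wide, 55 mm high; origin under its centre.
- sleeve_b: Bystander: second dark green sleeve, same size.
- jar: Bystander: closed clear jar with black cap, 68 mm wide, 75 mm high; origin under its centre.
Things that resemble listed ones, but are neither listed nor needed, are in the scene too. Of the things like the part that bears mallet_grip, leave any that is turquoise; of the rest the smaller one is meant.

How it is judged (in metres and radians):
On the way, in this order (a step that is already met when the one before it is completed fails the run):
1. the mallet is picked up (its grip point more than 60 mm over the table) (height (world z) of mallet_grip above 0.06 m), for 0.2 s.
2. the mallet taps the wedge (contact force between mallet and wedge above 0.8 N).
3. the mallet is drawn back at least 8 mm clear of the wedge's butt (contact force between mallet and wedge below 0.1 N and y of mallet_head in the frame of wedge above 0.125 m), for 0.1 s.
4. the mallet taps the wedge again (contact force between mallet and wedge above 0.8 N).
5. the mallet is drawn back and the wedge has stayed tight: it clamps the fitting with more than 15 N by itself (all of step 3 and contact force between jaw and fitting above 15 N), for 0.3 s.
At the end, for the whole second after the job is handed in: The wedge sits tight and still, so that the jaw clamps the upright fitting (within 0.1 rad) with more than 15 N by itself; the mallet lies flat (within 0.12 rad) on its mat, the centre of its head and its grip point both over the mat (contact force between jaw and fitting above 15 N and angle between each of fitting, wedge's own z axis and vertical below 0.1 rad and linear speed of wedge below 0.005 m/s and x of mallet_head in the frame of mat between -0.15 and 0.15 m and y of mallet_head in the frame of mat between -0.1 and 0.1 m and x of mallet_grip in the frame of mat between -0.15 and 0.15 m and y of mallet_grip in the frame of mat between -0.1 and 0.1 m and z of mallet_grip in the frame of mat below 0.032 m and angle between mallet_grip's own z axis and vertical below 0.12 rad); the robot touches nothing.
It fails at once if the fitting is cracked: the jaw presses on it with more than 70 N (contact force between jaw and fitting above 70 N).
It fails at once if the robot touches the wedge, the jaw or the fitting itself (more than 0.5 N) (contact force between any of the fingers, the arm and wedge above 0.5 N or contact force between any of the fingers, the arm and jaw above 0.5 N or contact force between any of the fingers, the arm and fitting above 0.5 N).
It fails at once if the mallet hits the fitting or the jaw (more than 1 N) (contact force between mallet and jaw above 1 N or contact force between mallet and fitting above 1 N).
It fails at once if a bystander is moved by more than 30 mm (distance of any of spare_fitting, sleeve_a, sleeve_b, jar from where it was at the start of the episode above 0.03 m).
It also fails if it takes over 58 s, if anything falls off the work surface, if the arm or the gripper's body presses on something with over 40 N, if the wrist force passes 120 N, or if a joint passes its speed limit or range.

### The arm

A 6-joint arm with a two-finger parallel gripper is mounted at the origin on the work surface. World frame = base frame: x ahead of the robot, y to its left, z up, the work surface at z = 0. Lengths are in mm, angles in rad, forces in N, time in s.
With the tool pointing down it reaches from about 350 to 975 mm from the base axis. Payload 7.1 kg.
Tool frame: the origin (TCP) lies on the front face of the gripper's body, between the roots of the fingers; the fingertips stand 80 mm ahead of it and the grasp point (between the pads) lies 61 mm ahead of it; z points along the fingers, y is the line along which they close (so a half turn about z gives the same grasp; the last joint's range is limited). The gripper opens to 88 mm and grips with 3 to 60 N. Pads are 20 mm wide; open, the fingers measure 115 mm over their backs; the gripper's body (75 mm by 178 mm) begins 61 mm behind the grasp point.
Start: joints at [1.266, 0.423, 1.63, -0, 1.089, -0.019], TCP at [176.172, 599.641, 302.675] pointing down, gripper open.
Joint ranges: [-3, 3], [-0.9, 2.11], [0.09, 2.58], [-1.31, 4.45], [0.11, 2.69], [-2.54, 2.54]. Speed limits (rad/s): [2.39, 2.39, 3.01, 3.14, 3.14, 3.14].

### API

Orientations are given as a rotation vector (axis times angle).
In Python, from workcell import readout, vision, close_job gives the robot as it stands.
- The arm moves only by the tool servo_tool, never from a script. Its argument "plan" is a list that holds one entry, the list of rows, each a list of 7 numbers: the gripper command: -1 is fully open, 1 is shut, values between are in proportion, then the shift along the world's x, y, z in units of 40 mm (1.0 is 40 mm), then the turn, a rotation vector about the world's x, y, z in units of 5 degrees (1.0 is 5 degrees). A call has 1 to 5 rows; each row shifts and turns the commanded pose from where the row before left it; what a row does not reach is not made up. A row lasts 1/12 s, in which the tool goes at most 41.7 mm and 7.16 degrees, less where a joint would pass 70% of its speed; a pose out of reach is approached as far as the arm can. A call is refused whole if a number of a shift passes 1 or a number of a turn 1, either way. A call with a gripper value outside its range is refused whole. The fingers move at their own pace and stop on an object; the grip force is fixed at half the most. Time passes only in rows, so rows that do not move let the fingers close. It gives the time, the measured TCP pose, the force, the opening and the grip force at its end, in the units of the state.
- readout.get_obs(): the state, without advancing time (a new reading comes with each control period).
- vision.get_image(name): name is "scene" or "top"; returns the picture (480x640x3 uint8, red, green, blue); there is no depth.
- vision.camera_params(name): a dict with "fx", "fy", "cx", "cy" (pixels), "rvec" (rotation vector, rad) and "tvec" (3), from world to camera coordinates, as OpenCV has them. Camera axes: x right, y down, z forward; pixel columns grow to the right and rows downward; lengths in mm; the calibration is good to about 2 mm. A picture is of the moment at which its call begins. camera_params takes no time and is no camera call.
- close_job(): hands the job in; it is judged then, once.
The state is a dict: "t": time; "qpos": joint angles; "qvel": joint speeds; "joint_torque": joint torques, N m; "ee_pos": TCP position; "orientation": TCP orientation; "ft_force": force on the tool from outside, world axes, zero at the start; "moment": the same for the moment, N m; "width": finger opening in mm; "grasp_force": force on a finger pad.
Only numpy, scipy, OpenCV 4.12 (cv2) and the standard library are available. Lean on these libraries where they do the work, as an engineer would, in place of code of your own. Each camera call takes 0.05 s, during which the arm holds its last target. There are 200 camera calls.

## Working session

There is one attempt and no reset: what is moved stays moved. The work goes in short steps, Python scripts to look and compute and a tool call to move; the robot and the scene stay as the last step left them, time stands still between calls to the robot, and variables do not carry over. Pictures are saved under pics/ and viewed, at most 10 in all, crops included, and the job is handed in when it is done.

Besides the shell and the picture viewer there is one more tool, called after "Call:" in YAML: its name, and indented under it one key for each argument. servo_tool: Moves the arm, as the interface text tells. Its arguments: {"type":"object","properties":{"plan":{"type":"array"}},"required":["plan"]}

```bash
mkdir -p pics; cat > h.py <<'E'
import numpy as np,cv2
from workcell import readout,vision
def cam(n):
    p=vision.camera_params(n);K=np.array([[p['fx'],0,p['cx']],[0,p['fy'],p['cy']],[0,0,1.]])
    return K,cv2.Rodrigues(np.array(p['rvec'],float))[0],np.array(p['tvec'],float).reshape(3)
def ray(n,uv,z):
    K,R,t=cam(n);c=-R.T@t;d=R.T@np.linalg.inv(K)@np.array([uv[0],uv[1],1.])
    return c+d*(z-c[2])/d[2]
def proj(n,P):
    K,R,t=cam(n);q=K@(R@np.array(P,float)+t);return q[:2]/q[2]
def snap(n,f):
    im=np.array(vision.get_image(n));cv2.imwrite('pics/'+f,im[:,:,::-1]);return im
E
python3 - <<'E'
from h import *
for n in('scene','top'):
    snap(n,n+'0.png');K,R,t=cam(n);print(n,K[0,0],-R.T@t,R[2])
o=readout.get_obs();print(o)
E
```

```text
scene 554.1352101135916 [1479.52018078 -763.84501799  916.53454845] [-0.6106382   0.54749748 -0.57216037]
top 436.00724975204434 [ 404.74165181   74.21809966 1222.86697519] [ 0.13307723 -0.02279469 -0.99084351]
{'t': 0.1, 'qpos': array([ 1.26602328e+00,  4.23773047e-01,  1.63058972e+00, -2.26831711e-05,
        1.08860932e+00, -1.90089475e-02]), 'qvel': array([-0.00046951, -0.00138468, -0.00136528, -0.00045891,  0.00046697,
       -0.00084008]), 'joint_torque': array([-5.22613846e-04, -5.45611775e+01, -2.74326718e+01,  6.44217641e-02,
        1.89283997e-02, -2.92934897e-05]), 'ee_pos': array([176.05104647, 599.290583  , 301.9833437 ]), 'orientation': array([-4.47306112e-01, -3.10938011e+00,  2.14342725e-03]), 'ft_force': array([-0.55225706,  0.00627892,  0.35040954]), 'moment': array([0.02875992, 0.02679737, 0.0051352 ]), 'grasp_force': 0.0, 'width': 87.83712537240034}
```

View pics/scene0.png

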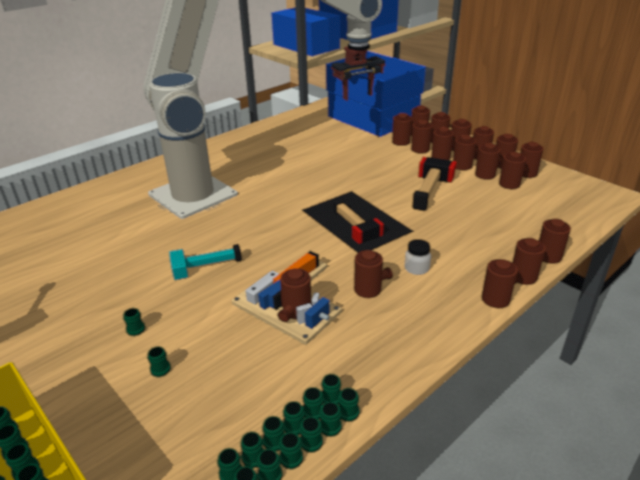

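View pics/top0.png

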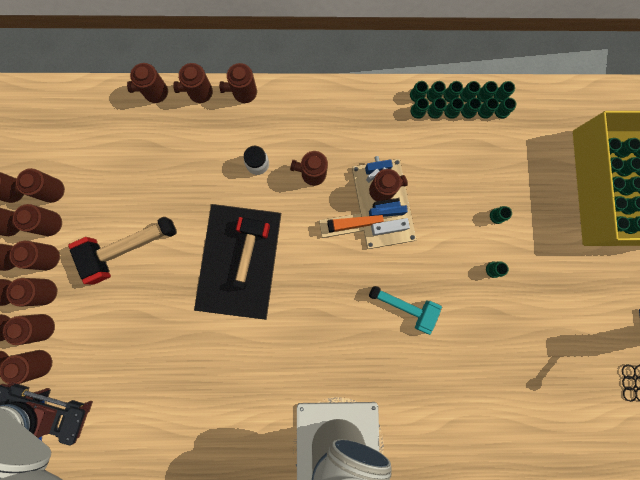

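Top view (up = +x, left = +y): the target mallet lies on the mat, with its head at about (254,228) and the handle down to (240,282). The orange wedge runs from (382,222) to its black butt at (328,228). The fitting stands at (386,184), its spare at (314,168) and the jar at (256,160).

```bash
cat > m.py <<'E'
from h import *
def blob(im,n,cond,roi,z,name):
    hsv=cv2.cvtColor(im,cv2.COLOR_RGB2HSV).astype(int);H,S,V=hsv[...,0],hsv[...,1],hsv[...,2]
    m=cond(H,S,V);k=np.zeros_like(m);x0,y0,x1,y1=roi;k[y0:y1,x0:x1]=m[y0:y1,x0:x1]
    c=max(cv2.findContours(k.astype(np.uint8),0,1)[0],key=cv2.contourArea)
    ys,xs=np.nonzero(cv2.drawContours(np.zeros(k.shape,np.uint8),[c],-1,1,-1))
    r=cv2.boxPoints(cv2.minAreaRect(c));W=np.array([ray(n,p,z)[:2] for p in r])
    ce=ray(n,(xs.mean(),ys.mean()),z)[:2]
    print(name,len(xs),'px',(xs.mean().round(1),ys.mean().round(1)),'ctr',ce.round(1),'box',W.round(0).tolist())
    return ce
red=lambda H,S,V:((H<5)|(H>174))&(S>190)&(V>110)
org=lambda H,S,V:(H>4)&(H<16)&(S>200)&(V>140)
wood=lambda H,S,V:(V>100)&(H>8)&(H<30)
blk=lambda H,S,V:(V<45)
E
python3 - <<'E'
from m import *
im=cv2.imread('pics/top0.png')[:,:,::-1].copy()
a=blob(im,'top',red,(228,210,252,245),30,'redL')
b=blob(im,'top',red,(255,210,280,245),30,'redR')
blob(im,'top',wood,(232,232,262,290),39,'handle')
blob(im,'top',org,(320,205,395,240),55,'wedge')
blob(im,'top',blk,(190,200,285,325),4,'mat')
blob(im,'top',blk,(318,215,338,240),55,'butt')
t=cv2.resize(im[150:260,190:420],None,fx=3.4,fy=3.4,interpolation=cv2.INTER_CUBIC);cv2.imwrite('pics/c1.png',t[:,:,::-1])
s=cv2.imread('pics/scene0.png');cv2.imwrite('pics/c2.png',cv2.resize(s[185:345,225:435],None,fx=3.6,fy=3.6,interpolation=cv2.INTER_CUBIC))
E
```

```text
redL 45 px (np.float64(239.1), np.float64(223.1)) ctr [592.6 265.4] box [[576.0, 273.0], [611.0, 266.0], [609.0, 257.0], [574.0, 265.0]]
redR 62 px (np.float64(265.8), np.float64(229.6)) ctr [574.1 191.5] box [[558.0, 202.0], [594.0, 194.0], [591.0, 181.0], [555.0, 189.0]]
handle 452 px (np.float64(245.4), np.float64(257.9)) ctr [495.7 245.4] box [[437.0, 272.0], [562.0, 243.0], [556.0, 218.0], [431.0, 247.0]]
wedge 9 px (np.float64(372.1), np.float64(218.4)) ctr [599.6 -99.3] box [[597.0, -92.0], [606.0, -98.0], [601.0, -104.0], [593.0, -99.0]]
mat 7502 px (np.float64(237.5), np.float64(261.8)) ctr [487.6 272. ] box [[357.0, 388.0], [654.0, 355.0], [624.0, 155.0], [329.0, 194.0]]
butt 53 px (np.float64(330.2), np.float64(226.0)) ctr [579.4  15. ] box [[595.0, 24.0], [597.0, 12.0], [566.0, 7.0], [564.0, 19.0]]
```

View pics/c1.png

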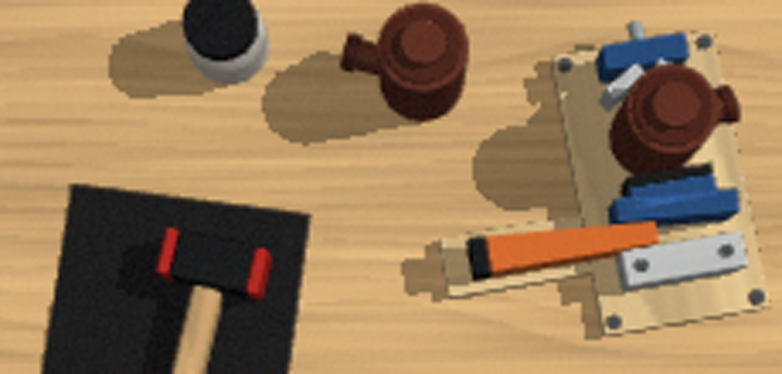

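View pics/c2.png

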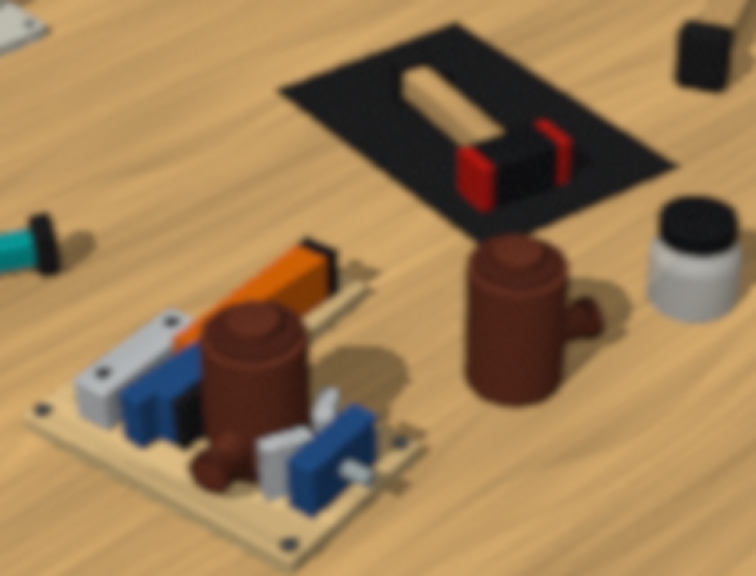

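```bash
python3 - <<'E'
from h import *
c=lambda p:(p[0]/3.4+190-.35,p[1]/3.4+150-.35)
S=[(565,65),(705,42),(757,297),(615,322)]
P=np.array([ray('top',c(p),15)[:2] for p in S]);print('screws',P.round(1).tolist())
ctr=P.mean(0);yv=(P[0]-P[1])+(P[3]-P[2]);xv=(P[0]-P[3])+(P[1]-P[2])
yaw1=np.degrees(np.arctan2(-yv[0],yv[1]));yaw2=np.degrees(np.arctan2(xv[1],xv[0]))
a=np.radians((yaw1*2+yaw2*4)/6);ex=np.array([np.cos(a),np.sin(a)]);ey=np.array([-ex[1],ex[0]]);O=ctr-45*ex
print('yaw',yaw1,yaw2,'origin',O)
def J(p):return np.array([(p-O)@ex,(p-O)@ey]).round(1)
F=np.array([ray('top',c(p),50)[:2] for p in[(642,265),(727,251)]]);print('fence jig (want x -27)',J(F[0]),J(F[1]))
for p in[(470,240),(475,277),(657,222),(656,243)]:
    w=ray('top',c(p),55)[:2];print('wedge',w.round(1),J(w))
s=lambda p:(p[0]/3.6+225-.35,p[1]/3.6+185-.35)
for p in[(305,240),(335,255)]:
    w=ray('scene',s(p),55)[:2];print('scene butt',w.round(1),J(w))
# mallet head check
for n,f,p in[('top',c,(161,252)),('top',c,(270,274))]:print(ray(n,f(p),48)[:2].round(1))
for p in[(402,70),(430,65)]:print('handle end scene',ray('scene',s(p),39).round(1))
E
```

```text
screws [[750.4, -62.1], [770.1, -180.9], [553.1, -217.0], [533.0, -99.0]]
yaw 9.538223563271996 9.532596206645206 origin [ 607.26250897 -147.23112453]
fence jig (want x -27) [-26.7  35.3] [-27.2 -34.5]
wedge [595.3  21.2] [ 16.1 168.1]
wedge [565.4  17.6] [-14.  169.5]
wedge [ 609.2 -129. ] [ 4.9 17.6]
wedge [ 592.1 -127.7] [-11.7  21.7]
scene butt [570.4  12.7] [ -9.8 163.9]
scene butt [599.7  16. ] [ 19.6 162.2]
[587.8 268. ]
[569.7 181. ]
handle end scene [426.6 251.6  39. ]
handle end scene [437.4 274.4  39. ]
```

Call:
servo_tool:
  plan:
    - [[-1, 0.7, -0.69, 0, 0, 0, 0.2], [-1, 0.7, -0.69, 0, 0, 0, 0.2], [-1, 0.7, -0.69, -0.1, 0, 0, 0.2], [-1, 0.7, -0.69, -0.1, 0, 0, 0], [-1, 0.7, -0.69, -0.1, 0, 0, 0]]

```text
t: 0.52
ee_pos: [316.9, 460.1, 290.3]
orientation: [-0.365, -3.12, 0.001]
ft_force: [0.5, 1.1, 0.3]
width: 88.1
grasp_force: 0.0
```

Call:
servo_tool:
  plan:
    - [[-1, 0.7, -0.69, -0.2, 0, 0, 0], [-1, 0.7, -0.69, -0.2, 0, 0, 0], [-1, 0.7, -0.69, -0.2, 0, 0, 0], [-1, 0.7, -0.69, -0.2, 0, 0, 0], [-1, 0.7, -0.69, -0.2, 0, 0, 0]]

```text
t: 0.93
ee_pos: [457.1, 322.0, 250.1]
orientation: [-0.366, -3.12, 0.0]
ft_force: [0.6, 0.8, 1.1]
width: 87.5
grasp_force: 0.0
```

Call:
servo_tool:
  plan:
    - [[-1, 0.7, -0.69, -0.2, 0, 0, 0], [-1, 0.7, -0.69, -0.2, 0, 0, 0], [-1, 0.7, -0.69, -0.2, 0, 0, 0], [-1, 0, 0, 0, 0, 0, 0], [-1, 0, 0, 0, 0, 0, 0]]

```text
t: 1.35
ee_pos: [540.9, 239.2, 225.8]
orientation: [-0.371, -3.118, 0.001]
ft_force: [-0.6, 0.8, -0.7]
width: 87.9
grasp_force: 0.0
```

Call:
servo_tool:
  plan:
    - [[-1, 0.15, -0.15, -0.6, 0, 0, 0.15], [-1, 0, 0, -0.8, 0, 0, 0], [-1, 0, 0, -0.6, 0, 0, 0], [-1, 0, 0, -0.4, 0, 0, 0], [-1, 0, 0, 0, 0, 0, 0]]

```text
t: 1.77
ee_pos: [543.1, 235.3, 127.6]
orientation: [-0.342, -3.117, 0.004]
ft_force: [-0.3, -0.3, -0.0]
width: 87.6
grasp_force: 0.0
```

```bash
python3 - <<'E'
from h import *
im=snap('scene','s1.png');t=snap('top','t1.png')
cv2.imwrite('pics/c3.png',np.hstack([cv2.resize(i[:,:,::-1],(400,380),interpolation=2) for i in(im[150:270,290:440],t[190:330,190:320])]))
E
```

```text
(no output)
```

View pics/c3.png

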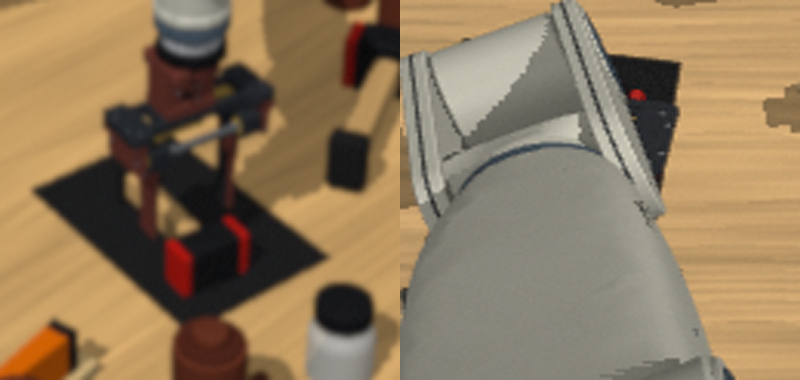

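The fingers straddle the handle just behind the head, which is at about (205,260) in the left crop. The arm hides the mallet in the top view. I'll descend and grip.

Call:
servo_tool:
  plan:
    - [[-1, 0.1, -0.05, -0.45, 0, 0, 0], [-1, 0, 0, -0.45, 0, 0, 0], [-1, 0, 0, 0, 0, 0, 0]]

```text
t: 2.12
ee_pos: [549.4, 233.2, 94.0]
orientation: [-0.344, -3.121, 0.001]
ft_force: [-1.2, -0.6, 0.6]
width: 87.7
grasp_force: 0.0
```

Call:
servo_tool:
  plan:
    - [[1, 0, 0, 0, 0, 0, 0], [1, 0, 0, 0, 0, 0, 0], [1, 0, 0, 0, 0, 0, 0], [1, 0, 0, 0, 0, 0, 0], [1, 0, 0, 0, 0, 0, 0]]

```text
t: 2.53
ee_pos: [550.4, 232.5, 95.7]
orientation: [0.345, 3.122, -0.0]
ft_force: [-0.7, -4.8, 4.8]
width: 58.3
grasp_force: 2.8
```

Call:
servo_tool:
  plan:
    - [[1, 0, 0, 0, 0, 0, 0], [1, 0, 0, 0, 0, 0, 0], [1, 0, 0, 0, 0, 0, 0], [1, 0, 0, 0, 0, 0, 0], [1, 0, 0, 0, 0, 0, 0]]

```text
t: 2.95
ee_pos: [550.9, 233.6, 95.0]
orientation: [0.345, 3.121, 0.002]
ft_force: [1.0, 3.4, 2.1]
width: 24.7
grasp_force: 1.7
```

Call:
servo_tool:
  plan:
    - [[1, 0, 0, 0, 0, 0, 0], [1, 0, 0, 0, 0, 0, 0], [1, 0, 0, 0, 0, 0, 0], [1, 0, 0, 0.1, 0, 0, 0], [1, 0, 0, 0.3, 0, 0, 0]]

```text
t: 3.37
ee_pos: [547.9, 231.6, 108.8]
orientation: [-0.345, -3.117, 0.005]
ft_force: [0.5, -0.8, -3.3]
width: 23.8
grasp_force: 30.0
```

Call:
servo_tool:
  plan:
    - [[1, 0, 0, 0.4, 0, 0, 0], [1, 0, 0, 0.5, 0, 0, 0], [1, 0, 0, 0.5, 0, 0, 0], [1, 0, 0, 0.5, 0, 0, 0], [1, 0, 0, 0.4, 0, 0, 0]]

```text
t: 3.78
ee_pos: [549.4, 232.2, 204.1]
orientation: [-0.345, -3.121, 0.002]
ft_force: [-0.9, -0.1, -4.3]
width: 23.8
grasp_force: 30.0
```

Call:
servo_tool:
  plan:
    - [[1, 0, 0, 0.2, 0, 0, 0], [1, 0, 0, 0, 0, 0, 0], [1, 0, 0, 0, 0, 0, 0], [1, 0, 0, 0, 0, 0, 0]]

```text
t: 4.12
ee_pos: [549.4, 232.4, 209.6]
orientation: [-0.345, -3.121, 0.002]
ft_force: [-0.4, -0.3, -3.2]
width: 24.0
grasp_force: 30.0
```

```bash
python3 - <<'E'
from m import *
s=snap('scene','s2.png');t=snap('top','t2.png')
cv2.imwrite('pics/c4.png',cv2.resize(s[100:260,280:460,::-1],(720,600),interpolation=2))
o=readout.get_obs();print(o['ee_pos'],o['orientation'],o['ft_force'],o['moment'],o['width'],o['grasp_force'])
E
```

```text
[549.46030593 232.48664048 209.36614367] [-3.45272662e-01 -3.12034171e+00  1.97894322e-03] [ 0.98278442 -0.07059473 -3.26161294] [0.02752247 0.0440168  0.0167981 ] 23.734062134286184 29.996637403964996
```

View pics/c4.png

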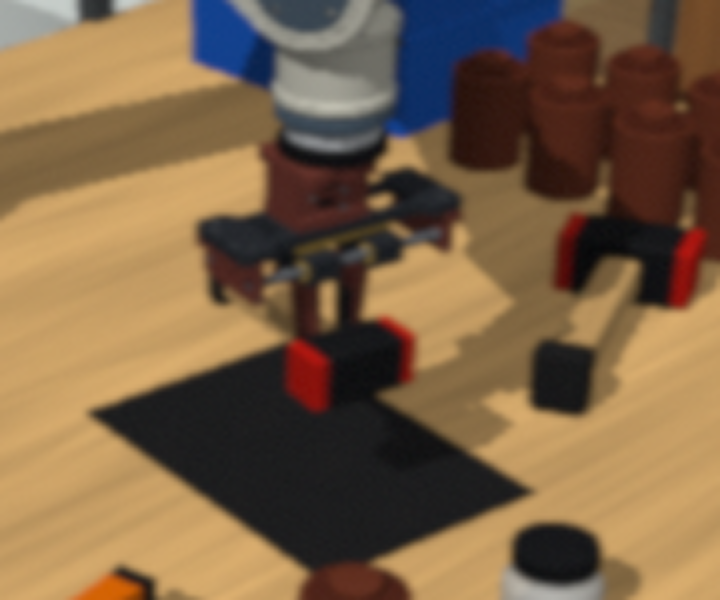

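The mallet hangs level in the grip, with its near red face at about (357,200) full-frame. Moving to the wedge.

Call:
servo_tool:
  plan:
    - [[1, 0, -0.5, 0, 0, 0, 0.7], [1, 0, -0.6, 0, 0, 0, 0.75], [1, 0, -0.6, -0.3, 0, 0, 0.75], [1, 0, -0.6, -0.3, 0, 0, 0.75], [1, 0, -0.6, -0.3, 0, 0, 0.75]]

```text
t: 4.63
ee_pos: [549.7, 115.8, 173.6]
orientation: [0.167, -3.136, 0.0]
ft_force: [-0.2, 0.6, -3.7]
width: 23.8
grasp_force: 30.0
```

Call:
servo_tool:
  plan:
    - [[1, 0, -0.5, -0.4, 0, 0, 0.7], [1, -0.05, -0.4, -0.4, 0, 0, 0], [1, 0, 0, -0.3, 0, 0, 0], [1, 0, 0, 0, 0, 0, 0], [1, 0, 0, 0, 0, 0, 0]]

```text
t: 5.05
ee_pos: [547.8, 81.1, 129.7]
orientation: [0.256, -3.129, -0.0]
ft_force: [-0.0, -0.4, -3.1]
width: 24.0
grasp_force: 30.0
```

```bash
cat > st.py <<'E'
from m import *
O=np.array([607.26,-147.23]);a=np.radians(9.53);ex=np.array([np.cos(a),np.sin(a)]);ey=np.array([-ex[1],ex[0]])
def st():
    o=readout.get_obs();R=cv2.Rodrigues(o['orientation'])[0];v=R[:,1]*np.sign(R[1,1])
    d=o['ee_pos'][:2]-O;f=o['ft_force'][:2]
    print('t',o['t'],'tcp jig',(d@ex).round(1),(d@ey).round(1),o['ee_pos'][2].round(1),'yaw',np.degrees(np.arctan2(-v[0],v[1])).round(2),'Fjig',(f@ex).round(1),(f@ey).round(1),o['ft_force'][2].round(1))
    return o
E
python3 - <<'E'
from st import *
st()
s=snap('scene','s3.png')
cv2.imwrite('pics/c5.png',cv2.resize(s[180:340,220:400,::-1],(720,600),interpolation=2))
E
```

```text
t 5.05 tcp jig -20.9 235.0 129.7 yaw 9.35 Fjig -0.1 -0.4 -3.1
```

View pics/c5.png

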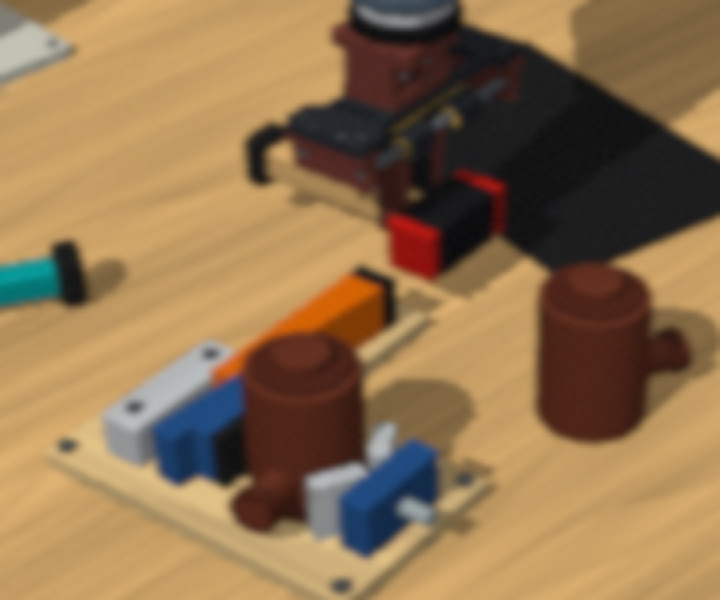

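The red near face is centred at about (324,244), a little behind and above the black butt at about (314,255). I'll lower, check alignment by projection and start the approach.

Call:
servo_tool:
  plan:
    - [[1, 0, 0, -0.25, 0, 0, 0.04], [1, 0, 0, -0.2, 0, 0, 0], [1, 0, 0, 0, 0, 0, 0], [1, 0, 0, 0, 0, 0, 0]]

```text
t: 5.43
ee_pos: [547.8, 81.2, 112.2]
orientation: [0.263, -3.129, 0.0]
ft_force: [-1.0, 0.1, -2.9]
width: 24.0
grasp_force: 30.0
```

```bash
python3 - <<'E'
from st import *
w=lambda x,y,z:[*(O+ex*x+ey*y),z]
print('expected face at s3',proj('scene',w(9.6,193,61)),'corners',[proj('scene',w(9.6+i*20,193,61+j*22)).round(1).tolist() for i,j in((-1,1),(1,1),(1,-1),(-1,-1))])
im=cv2.imread('pics/s3.png')[:,:,::-1].copy()
blob(im,'scene',red,(310,225,340,260),61,'face');st()
E
```

```text
expected face at s3 [321.81233127 246.85287847] corners [[315.7, 237.6], [327.7, 242.6], [327.9, 256.1], [316.1, 251.0]]
face 148 px (np.float64(323.0), np.float64(244.9)) ctr [580.4  52.9] box [[541.0, 67.0], [562.0, 88.0], [617.0, 37.0], [596.0, 17.0]]
t 5.4333 tcp jig -20.8 235.2 112.2 yaw 9.61 Fjig -1.0 0.3 -2.9
```

Call:
servo_tool:
  plan:
    - [[1, 0.05, -0.3, 0, 0, 0, 0], [1, 0.03, -0.2, 0, 0, 0, 0], [1, 0.02, -0.12, 0, 0, 0, 0], [1, 0.02, -0.1, 0, 0, 0, 0], [1, 0.01, -0.08, 0, 0, 0, 0]]

```text
t: 5.85
ee_pos: [553.6, 48.1, 112.9]
orientation: [-0.261, 3.13, 0.0]
ft_force: [0.2, 0.7, -3.2]
width: 24.4
grasp_force: 30.0
```

Call:
servo_tool:
  plan:
    - [[1, 0.01, -0.06, 0, 0, 0, 0], [1, 0.01, -0.06, 0, 0, 0, 0], [1, 0.01, -0.06, 0, 0, 0, 0], [1, 0, 0, 0, 0, 0, 0]]

```text
t: 6.18
ee_pos: [554.6, 41.3, 112.7]
orientation: [-0.262, 3.131, -0.0]
ft_force: [-0.1, -0.4, -3.2]
width: 24.0
grasp_force: 30.0
```

```bash
python3 -c "
from st import *
st()
s=snap('scene','s4.png')
cv2.imwrite('pics/c6.png',cv2.resize(s[180:340,220:400,::-1],(720,600),interpolation=2))"
```

```text
t 6.1833 tcp jig -20.7 194.7 112.7 yaw 9.57 Fjig -0.2 -0.4 -3.2
```

View pics/c6.png

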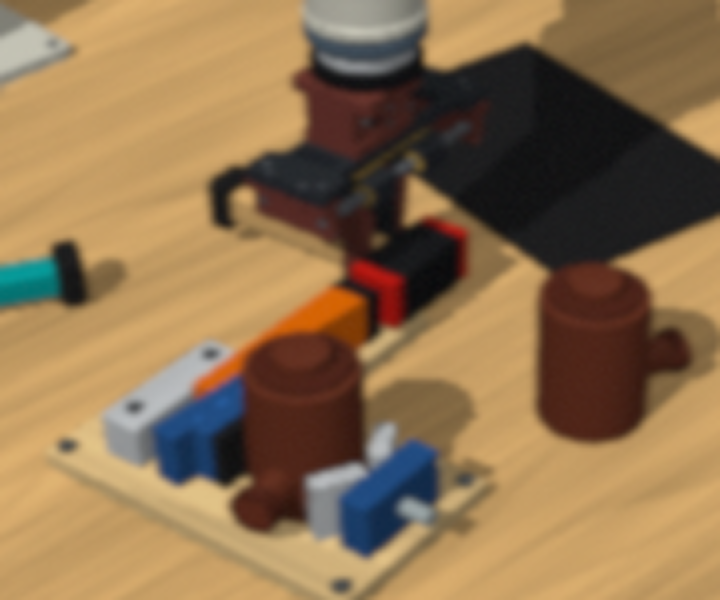

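The red face sits squarely on the black butt at about (312,255), and the wedge has advanced. I'll push on gently.

Call:
servo_tool:
  plan:
    - [[1, 0.01, -0.05, 0, 0, 0, 0], [1, 0.01, -0.05, 0, 0, 0, 0], [1, 0.01, -0.05, 0, 0, 0, 0], [1, 0.01, -0.05, 0, 0, 0, 0]]

```text
t: 6.57
ee_pos: [555.9, 33.7, 112.6]
orientation: [0.262, -3.13, -0.0]
ft_force: [-2.1, 3.4, -2.9]
width: 24.0
grasp_force: 30.0
```

Call:
servo_tool:
  plan:
    - [[1, 0.01, -0.05, 0, 0, 0, 0], [1, 0.01, -0.05, 0, 0, 0, 0]]

```text
t: 6.73
ee_pos: [556.8, 29.6, 112.6]
orientation: [0.262, -3.13, -0.0]
ft_force: [-2.0, 2.6, -2.4]
width: 23.6
grasp_force: 30.0
```

Call:
servo_tool:
  plan:
    - [[1, 0.01, -0.05, 0, 0, 0, 0], [1, 0.01, -0.05, 0, 0, 0, 0]]

```text
t: 6.9
ee_pos: [557.6, 25.4, 112.6]
orientation: [0.262, -3.13, -0.0]
ft_force: [-1.8, 2.1, -2.8]
width: 24.1
grasp_force: 30.0
```

Call:
servo_tool:
  plan:
    - [[1, 0.01, -0.05, 0, 0, 0, 0], [1, 0.01, -0.05, 0, 0, 0, 0], [1, 0.005, -0.05, 0, 0, 0, 0]]

```text
t: 7.15
ee_pos: [558.8, 19.4, 112.6]
orientation: [-0.262, 3.131, -0.0]
ft_force: [-0.1, 2.2, -4.1]
width: 23.5
grasp_force: 30.0
```

Call:
servo_tool:
  plan:
    - [[1, 0.01, -0.05, 0, 0, 0, 0], [1, 0.01, -0.05, 0, 0, 0, 0], [1, 0.005, -0.05, 0, 0, 0, 0]]

```text
t: 7.4
ee_pos: [559.9, 13.4, 112.7]
orientation: [-0.262, 3.131, -0.0]
ft_force: [-0.2, 3.2, -3.4]
width: 23.8
grasp_force: 30.0
```

Call:
servo_tool:
  plan:
    - [[1, 0.01, -0.05, 0, 0, 0, 0], [1, 0.01, -0.05, 0, 0, 0, 0], [1, 0.005, -0.05, 0, 0, 0, 0]]

```text
t: 7.65
ee_pos: [560.9, 7.5, 112.7]
orientation: [-0.262, 3.13, -0.0]
ft_force: [-0.7, 2.8, -5.0]
width: 23.9
grasp_force: 30.0
```

Call:
servo_tool:
  plan:
    - [[1, 0.01, -0.05, 0, 0, 0, 0], [1, 0.01, -0.05, 0, 0, 0, 0], [1, 0.005, -0.05, 0, 0, 0, 0]]

```text
t: 7.9
ee_pos: [561.9, 1.4, 112.7]
orientation: [-0.262, 3.131, 0.0]
ft_force: [-0.6, 1.9, -4.0]
width: 24.2
grasp_force: 30.0
```

Call:
servo_tool:
  plan:
    - [[1, 0.01, -0.05, 0, 0, 0, 0], [1, 0.01, -0.05, 0, 0, 0, 0], [1, 0.005, -0.05, 0, 0, 0, 0]]

```text
t: 8.15
ee_pos: [562.9, -4.6, 112.7]
orientation: [-0.262, 3.13, -0.0]
ft_force: [-1.1, 2.6, -4.1]
width: 23.6
grasp_force: 30.0
```

Call:
servo_tool:
  plan:
    - [[1, 0.01, -0.05, 0, 0, 0, 0], [1, 0.01, -0.05, 0, 0, 0, 0], [1, 0.005, -0.05, 0, 0, 0, 0]]

```text
t: 8.4
ee_pos: [563.9, -10.6, 112.7]
orientation: [-0.262, 3.13, 0.0]
ft_force: [-0.6, 2.9, -4.0]
width: 23.9
grasp_force: 30.0
```

Call:
servo_tool:
  plan:
    - [[1, 0.01, -0.05, 0, 0, 0, 0], [1, 0.01, -0.05, 0, 0, 0, 0], [1, 0.005, -0.05, 0, 0, 0, 0]]

```text
t: 8.65
ee_pos: [564.6, -15.8, 112.7]
orientation: [0.262, -3.13, -0.002]
ft_force: [-2.5, 15.9, -0.6]
width: 23.6
grasp_force: 30.0
```

Call:
servo_tool:
  plan:
    - [[1, 0, -0.01, 0, 0, 0, 0]]

```text
t: 8.73
ee_pos: [564.6, -15.9, 112.7]
orientation: [0.262, -3.13, -0.003]
ft_force: [-1.2, 12.1, -3.2]
width: 24.0
grasp_force: 30.0
```

Bound. Drawing back 16 mm, then checking yaw for swivel.

Call:
servo_tool:
  plan:
    - [[1, -0.02, 0.1, 0, 0, 0, 0], [1, -0.03, 0.2, 0, 0, 0, 0], [1, -0.02, 0.1, 0, 0, 0, 0], [1, 0, 0, 0, 0, 0, 0], [1, 0, 0, 0, 0, 0, 0]]

```text
t: 9.15
ee_pos: [562.0, -0.5, 112.7]
orientation: [-0.263, 3.13, -0.0]
ft_force: [0.4, 0.3, -3.0]
width: 23.9
grasp_force: 30.0
```

```bash
python3 -c "
from st import *
st()
s=snap('scene','s5.png')
cv2.imwrite('pics/c7.png',cv2.resize(s[180:340,220:400,::-1],(720,600),interpolation=2))"
```

```text
t 9.15 tcp jig -20.3 152.2 112.7 yaw 9.62 Fjig 0.4 0.3 -3.0
```

View pics/c7.png

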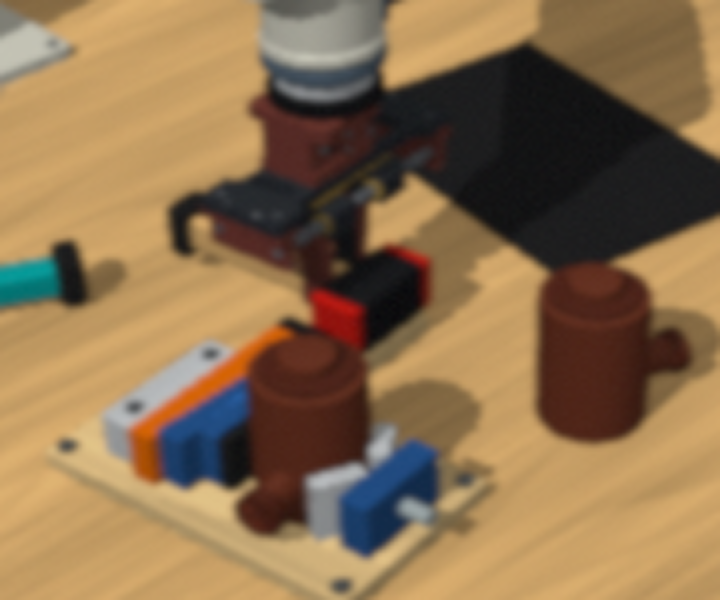

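Call:
servo_tool:
  plan:
    - [[1, 0.02, -0.1, 0, 0, 0, 0], [1, 0.03, -0.15, 0, 0, 0, 0], [1, 0.015, -0.1, 0, 0, 0, 0], [1, 0, -0.03, 0, 0, 0, 0], [1, 0.005, -0.03, 0, 0, 0, 0]]

```text
t: 9.62
ee_pos: [564.6, -16.3, 112.7]
orientation: [0.26, -3.13, -0.004]
ft_force: [-1.5, 18.2, -0.5]
width: 23.7
grasp_force: 30.1
```

Call:
servo_tool:
  plan:
    - [[1, 0, -0.02, 0, 0, 0, 0]]

```text
t: 9.7
ee_pos: [564.6, -16.5, 112.8]
orientation: [0.261, -3.13, -0.005]
ft_force: [-1.7, 20.3, 1.0]
width: 24.1
grasp_force: 30.1
```

Call:
servo_tool:
  plan:
    - [[1, 0, -0.005, 0, 0, 0, 0]]

```text
t: 9.78
ee_pos: [564.6, -16.4, 112.8]
orientation: [0.261, -3.13, -0.005]
ft_force: [-1.5, 18.8, -1.0]
width: 23.9
grasp_force: 30.1
```

Call:
servo_tool:
  plan:
    - [[1, -0.02, 0.1, 0, 0, 0, 0], [1, -0.03, 0.2, 0, 0, 0, 0], [1, -0.02, 0.1, 0, 0, 0, 0], [1, 0, 0, 0, 0, 0, 0], [1, 0, 0, 0, 0, 0, 0]]

```text
t: 10.2
ee_pos: [561.9, -2.2, 112.7]
orientation: [0.263, -3.13, 0.0]
ft_force: [-0.2, 0.4, -2.8]
width: 24.1
grasp_force: 30.0
```

Call:
servo_tool:
  plan:
    - [[1, 0, 0, 0, 0, 0, 0], [1, 0, 0, 0, 0, 0, 0], [1, 0, 0, 0, 0, 0, 0]]

```text
t: 10.45
ee_pos: [562.0, -2.5, 112.7]
orientation: [-0.262, 3.131, -0.0]
ft_force: [-0.3, -0.2, -2.3]
width: 23.5
grasp_force: 30.0
```

Third tap, about 22 N, to confirm it no longer advances.

Call:
servo_tool:
  plan:
    - [[1, 0.02, -0.1, 0, 0, 0, 0], [1, 0.02, -0.14, 0, 0, 0, 0], [1, 0.015, -0.08, 0, 0, 0, 0], [1, 0.005, -0.05, 0, 0, 0, 0], [1, 0.005, -0.03, 0, 0, 0, 0]]

```text
t: 10.87
ee_pos: [564.1, -16.7, 112.7]
orientation: [0.261, -3.13, -0.005]
ft_force: [-2.6, 20.5, 1.4]
width: 24.0
grasp_force: 30.1
```

Call:
servo_tool:
  plan:
    - [[1, 0, -0.02, 0, 0, 0, 0]]

```text
t: 10.95
ee_pos: [564.1, -16.9, 112.8]
orientation: [0.261, -3.13, -0.005]
ft_force: [-1.3, 22.3, 1.3]
width: 24.0
grasp_force: 30.2
```

Call:
servo_tool:
  plan:
    - [[1, -0.02, 0.1, 0, 0, 0, 0], [1, -0.03, 0.2, 0, 0, 0, 0], [1, -0.03, 0.2, 0, 0, 0, 0], [1, 0, 0, 0, 0, 0, 0], [1, 0, 0, 0, 0, 0, 0]]

```text
t: 11.37
ee_pos: [561.3, 1.4, 112.6]
orientation: [0.264, -3.13, 0.0]
ft_force: [-0.8, 0.6, -2.4]
width: 23.5
grasp_force: 30.0
```

Call:
servo_tool:
  plan:
    - [[1, 0, 0, 0, 0, 0, 0], [1, 0, 0, 0, 0, 0, 0], [1, 0, 0, 0, 0, 0, 0], [1, 0, 0, 0, 0, 0, 0], [1, -0.04, 0.2, 0.2, 0, 0, 0]]

```text
t: 11.78
ee_pos: [559.2, 8.2, 119.8]
orientation: [0.26, -3.129, 0.0]
ft_force: [-0.4, 0.2, -3.3]
width: 23.9
grasp_force: 30.0
```

Call:
servo_tool:
  plan:
    - [[1, -0.06, 0.35, 0.5, 0, 0, 0], [1, -0.06, 0.4, 0.6, 0, 0, 0], [1, 0, 0.5, 0.4, 0, 0, -0.5], [1, 0, 0.6, 0.3, 0, 0, -0.75], [1, 0, 0.6, 0, 0, 0, -0.75]]

```text
t: 12.2
ee_pos: [556.1, 108.4, 196.1]
orientation: [0.018, 3.137, 0.001]
ft_force: [0.3, 0.3, -3.0]
width: 23.8
grasp_force: 30.0
```

Call:
servo_tool:
  plan:
    - [[1, 0, 0.7, 0, 0, 0, -0.75], [1, 0, 0.7, 0, 0, 0, -0.75], [1, 0, 0.6, 0, 0, 0, -0.75], [1, 0, 0.4, 0, 0, 0, -0.2], [1, 0, 0, 0, 0, 0, 0]]

```text
t: 12.62
ee_pos: [554.7, 206.4, 193.4]
orientation: [0.344, 3.122, 0.002]
ft_force: [-0.2, -0.0, -3.0]
width: 24.0
grasp_force: 30.0
```

```bash
python3 -c "
from st import *
st();print(readout.get_obs()['ee_pos'])"
```

```text
t 12.6167 tcp jig 6.7 357.4 193.4 yaw -12.57 Fjig -0.3 -0.0 -3.0
[554.72388613 206.36610883 193.42629846]
```

Call:
servo_tool:
  plan:
    - [[1, -0.1, 0.35, -0.3, 0, 0, 0], [1, -0.15, 0.3, -0.6, 0, 0, 0], [1, 0, 0, -0.6, 0, 0, 0], [1, 0, 0, -0.5, 0, 0, 0], [1, 0, 0, -0.3, 0, 0, 0]]

```text
t: 13.03
ee_pos: [543.3, 228.6, 98.2]
orientation: [-0.346, -3.119, 0.003]
ft_force: [0.0, 0.1, -2.7]
width: 23.5
grasp_force: 30.0
```

Call:
servo_tool:
  plan:
    - [[1, 0, 0, 0, 0, 0, 0], [1, 0, 0, 0, 0, 0, 0]]

```text
t: 13.2
ee_pos: [544.6, 228.7, 100.2]
orientation: [-0.347, -3.121, 0.001]
ft_force: [-0.2, 0.2, -3.4]
width: 23.6
grasp_force: 30.0
```

Call:
servo_tool:
  plan:
    - [[1, 0, 0, -0.06, 0, 0, 0], [1, 0, 0, -0.04, 0, 0, 0], [1, 0, 0, 0, 0, 0, 0]]

```text
t: 13.45
ee_pos: [545.5, 229.1, 97.5]
orientation: [0.347, 3.121, 0.001]
ft_force: [-0.5, -0.4, -3.0]
width: 23.9
grasp_force: 30.0
```

Call:
servo_tool:
  plan:
    - [[1, 0, 0, -0.04, 0, 0, 0], [1, 0, 0, -0.03, 0, 0, 0], [1, 0, 0, 0, 0, 0, 0], [1, 0, 0, 0, 0, 0, 0]]

```text
t: 13.78
ee_pos: [545.4, 229.1, 95.0]
orientation: [0.347, 3.121, 0.001]
ft_force: [-1.2, -0.8, 5.3]
width: 24.0
grasp_force: 30.0
```

Touched down. Releasing, then straight up.

Call:
servo_tool:
  plan:
    - [[-1, 0, 0, 0, 0, 0, 0], [-1, 0, 0, 0, 0, 0, 0], [-1, 0, 0, 0, 0, 0, 0], [-1, 0, 0, 0, 0, 0, 0], [-1, 0, 0, 0, 0, 0, 0]]

```text
t: 14.2
ee_pos: [545.0, 229.1, 93.9]
orientation: [0.347, 3.122, 0.0]
ft_force: [-0.7, 0.0, 0.2]
width: 53.8
grasp_force: 0.0
```

Call:
servo_tool:
  plan:
    - [[-1, 0, 0, 0, 0, 0, 0], [-1, 0, 0, 0, 0, 0, 0], [-1, 0, 0, 0, 0, 0, 0], [-1, 0, 0, 0, 0, 0, 0], [-1, 0, 0, 0.2, 0, 0, 0]]

```text
t: 14.62
ee_pos: [544.1, 228.7, 100.9]
orientation: [-0.347, -3.12, 0.002]
ft_force: [-0.7, -0.8, 0.3]
width: 86.1
grasp_force: 0.0
```

Call:
servo_tool:
  plan:
    - [[-1, 0, 0, 0.5, 0, 0, 0], [-1, 0, 0, 0.8, 0, 0, 0], [-1, 0, 0, 0.9, 0, 0, 0], [-1, 0, 0, 0.9, 0, 0, 0], [-1, 0, 0, 0.5, 0, 0, 0]]

```text
t: 15.03
ee_pos: [546.0, 229.5, 250.4]
orientation: [0.346, 3.118, 0.004]
ft_force: [0.2, 1.4, 0.9]
width: 87.7
grasp_force: 0.0
```

Call:
servo_tool:
  plan:
    - [[-1, -0.6, 0.6, 0, 0, 0, 0], [-1, -0.6, 0.6, 0, 0, 0, 0], [-1, -0.6, 0.6, 0, 0, 0, 0], [-1, -0.4, 0.4, 0, 0, 0, 0], [-1, 0, 0, 0, 0, 0, 0]]

```text
t: 15.45
ee_pos: [454.3, 319.1, 246.5]
orientation: [-0.342, -3.122, -0.001]
ft_force: [0.9, -0.1, -0.1]
width: 88.0
grasp_force: 0.0
```

```bash
python3 -c "
from st import *
st()
s=snap('scene','s6.png')
cv2.imwrite('pics/c8.png',cv2.resize(s[170:340,220:440,::-1],(780,600),interpolation=2))"
```

```text
t 15.45 tcp jig -73.7 485.3 246.5 yaw -12.5 Fjig 0.9 -0.2 -0.1
```

View pics/c8.png

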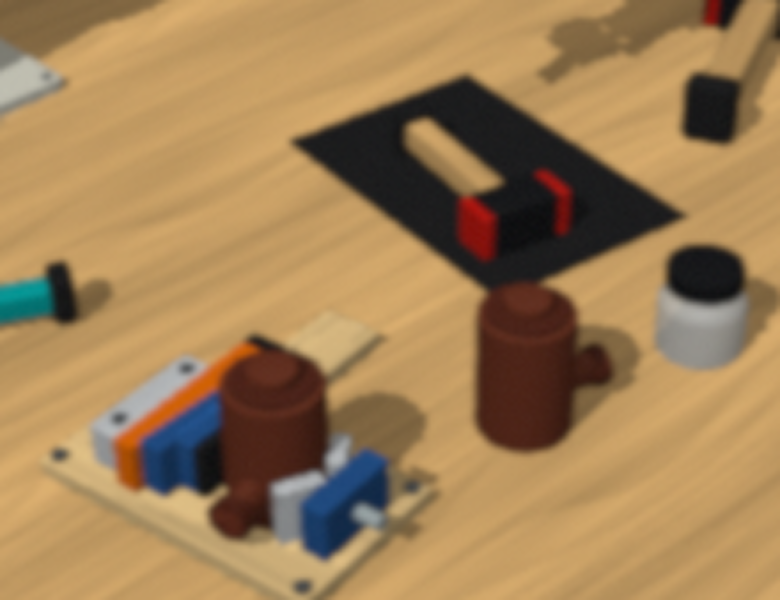

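The mallet lies flat on the mat with its head at about (365,232), the wedge is fully in, and the fitting is upright at about (297,290). Handing in.

```bash
python3 -c "
from workcell import close_job
print(close_job())"
```

```text
the job is handed in; nothing more can be done
None
```

I drove the wedge in with three separate taps; the last peaked at about 22 N and moved it only about 0.4 mm. The mallet is back flat on its mat and released, and the job is handed in; I couldn't read the clamping force on the fitting directly, and the hand-in returned no verdict.

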